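# Clamp a tube rack on a bench mixer with a cam lever

## Robot

A 6-joint arm with a two-finger parallel gripper is mounted at the origin on the work surface. World frame = base frame: x ahead of the robot, y to its left, z up, the work surface at z = 0. Lengths are in mm, angles in degrees, forces in N, time in s.
With the tool pointing down it reaches from about 350 to 850 mm from the base axis. Payload 8.1 kg.
Tool frame: the origin (TCP) lies on the centre line of the jaws, within the pads' length; the fingertips stand 8 mm ahead of it and the grasp point (between the pads) lies 11 mm behind it; x points along the fingers, z is the direction in which the jaws open and shut, and the axes are right-handed (so a half turn about x gives the same grasp; the last joint's range is limited). The gripper opens to 85 mm and grips with 20 to 120 N. Pads are 22 mm wide; open, the fingers measure 114 mm over their backs; the gripper's body (76 mm by 85 mm) begins 54 mm behind the grasp point. The pads swing forward as they close: fully open they stand 13 mm farther back than shut.
Start: joints at [-74.278, 7.471, 85.268, -0, 87.261, -4.893], TCP at [211.272, -561.578, 239.292] pointing down, gripper open.
Joint ranges: [-169.43, 169.43], [-51.17, 129.36], [1.28, 143.12], [-76.62, 256.62], [0, 156.53], [-152.29, 152.29]. Speed limits (degrees/s): [136.94, 136.94, 159.86, 180, 180, 180].

## Interface

Orientations are given as [roll, pitch, yaw] about the fixed x, y, z axes, in that order (R = Rz(yaw) Ry(pitch) Rx(roll)).
In Python, from bench import r, vision, order gives the robot as it stands. The module is installed in compiled form; this text tells all that it offers.
- The arm moves only by the shell command python3 -m jog 'ROWS' [FORCE]. ROWS is JSON, a list of rows, each a list of 3 entries, a list of its own where there are three numbers: the shift along the world's x, y, z in m, then the turn, a rotation vector about the world's x, y, z in rad, then the opening, from -1 (shut) to 1 (fully open). A call has 1 to 5 rows; each row is the pose to reach, as a shift and turn from the pose commanded when the call began; what a row does not reach only later rows make up. A row lasts 1/12 s, in which the tool goes at most 41.7 mm and 7.16 degrees, less where a joint would pass 70% of its speed; a pose out of reach is approached as far as the arm can. A call with a gripper value outside its range is refused whole. The fingers move at their own pace and stop on an object; FORCE is the grip in N (left out, the last holds). Time passes only in rows, so rows that repeat a pose let the fingers close. It gives the time, the measured TCP pose, the force and the opening at its end, in the units of the state.
- r.sense(): the state, without advancing time (a new reading comes with each control period).
- vision.snapshot(name): name is "side" or "top" or "wrist"; returns the picture (420x560x3 uint8, red, green, blue); there is no depth.
- vision.camera_model(name): a dict with "fov_y" (degrees; the focal length in pixels is half the picture's height over the tangent of half this angle, whatever the lens; pixels are square), "cx", "cy" (the principal point, pixels), "world_to_cam" (4x4, takes a point from world to camera coordinates). Camera axes: x right, y down, z forward; pixel columns grow to the right and rows downward; lengths in mm; the calibration is good to about 2 mm. The wrist camera is an equidistant fisheye: a pixel r from the principal point sees the ray r / f radians off the axis. A picture is of the moment at which its call begins: read the wrist's pose just before it. camera_model takes no time and is no camera call; for the wrist camera it gives the pose at the moment of the call.
- order.hand_in(): hands the job in, once; it reports no verdict.
The state is a dict: "time": time; "joint_pos": joint angles; "qd": joint speeds; "joint_efforts": joint torques, N m; "tool_pos": TCP position; "tcp_rot": TCP orientation; "ft_force": force on the tool from outside, world axes, zero at the start; "wrist_torque": the same for the moment, N m; "finger_gap": finger opening in mm.
Only numpy, scipy, OpenCV 4.12 (cv2) and the standard library are available. Lean on these libraries where they do the work, as an engineer would, in place of code of your own. Each camera call takes 0.05 s, during which the arm holds its last target.

## Task

Clamp the tube rack on the deck of the bench mixer: push the clamp rod in by its upright post until its sprung pressure plate has pushed the rack right up against both stop feet and presses it there firmly but gently, its spring about half compressed. Then swing the cam lever over its dead centre until it is fully closed, so that the rod is locked with the rack still pressed. Do not force the lever, and leave the spare rack, the bottle and the tip box alone.

Things in the scene. Friction and masses are not known exactly. Their poses are not given: they have to be found in the camera images.
- mixer: Bench mixer fixed to the bench, white under an aluminium deck 460 x 230 mm whose top is 70 mm up. Origin on the bench under the deck's middle; x along the deck's length is the way the clamp rod is pushed in, y to its left, z up. A guide block (x -100 to -45, y -30 to 60, 45 mm above the deck) holds the rod; the cam lever stands on it.
- post (a point): Upright black post, 18 mm diameter, 13 to 77 mm above the deck (26 mm cap from 71 up), at the back end of the clamp rod (square, 18 mm wide, axis 25 mm above the deck along the mixer's x at y = 0). Point on its axis 43 mm above the deck. Push it from behind to the mixer's +x (starts at x -225 to -195; travel to -110). The rod, lever open, slides with 6 to 8 N of steady drag and stays where left.
- plate_face (a point): Centre of the rubber face of the pressure plate on the rod's front end (90 wide, 36 mm tall, facing the mixer's +x). The plate is sprung: it yields up to 3 mm towards the rod at 5 N per mm, then is solid. Let go of with the lever open, the rod's drag still holds 6 to 8 N of spring load; lever closed, it is locked (slips only above some 30 N).
- plate: The pressure plate itself (same part); origin 16 mm behind its rubber face, axes as the mixer's.
- rack: Orange microtube rack, 90 mm along x, 130 along y, 46 tall (tube caps 14 mm higher), 0.2 to 0.4 kg, standing loose and slightly askew on the deck between pressure plate and stop, at first 10 mm or more from the plate. Origin at the centre of its underside. Sliding it along the deck takes some 1 to 3 N.
- stop: Steel stop bracket across the deck's far end, 120 mm wide, 55 tall; origin on the deck, mid-face towards the rack (-x). From this face two round rubber feet (22 mm, y = +-32, 25 mm up) on screws stand out towards the rack, both alike, by 6 to 31 mm as the last user set them: not measured, so feel for it. They do not yield; the rack must bear on both.
- lever_angle (a joint): Angle of the cam lever about its upright pivot: 0 fully open (bar points 100 degrees left of the mixer's +x), growing clockwise from above; 1.75 fully closed on its stop (bar along the mixer's +x). Starts at 0 to 0.3. It resists from 0.4 on, up to about 0.55 Nm near 1.0 (9 N at 60 mm from the pivot), less towards dead centre at 1.5, beyond which it snaps shut and stays.
- lever_pivot (a point): On the lever's pivot axis, half-way up the lever bar, 54 mm above the deck, at x = -72, y = 42 mm of the mixer.
- lever_knob (a point): Centre of the upright knob (17 mm diameter, 32 tall, from 48 to 80 mm above the deck) at the lever's end, 87 mm from the pivot. The flat bar between pivot and knob is 15 mm wide and 12 thick (48 to 60 mm above the deck), free to push from 20 to 78 mm from the pivot.
- lever: The cam lever (pivot hub, bar and knob); origin on the pivot axis 46 mm above the deck, x axis along the bar to the knob, z up.
- spare_rack: Bystander: blue microtube rack lying on the bench, 90 x 160 x 46 mm; origin at the centre of its underside.
- reagent: Bystander: amber bottle, 68 mm diameter, 150 mm tall; origin at the centre of its underside.
- tip_box: Bystander: yellow box, 85 x 120 x 55 mm; origin at the centre of its underside.

How it is judged (in metres and radians):
On the way, in this order (a step that is already met when the one before it is completed fails the run):
1. with the lever still open, the plate presses the rack against the stop feet (contact force between plate and rack above 3 N and contact force between rack and stop above 1 N and value of joint lever_angle below 0.6 rad), for 0.2 s.
2. the lever is swung over centre and closed (value of joint lever_angle above 1.65 rad), for 0.2 s.
At the end, for the whole second after the job is handed in: The lever is closed (above 1.65 rad); the plate presses the rack with 2.5 to 14 N and the rack presses the stop feet with more than 1 N; the rack stands flat (within 0.05 rad), square to the deck on both feet (within 0.03 rad) and at rest (value of joint lever_angle above 1.65 rad and contact force between plate and rack between 2.5 and 14 N and contact force between rack and stop above 1 N and angle between rack's own z axis and vertical below 0.05 rad and linear speed of rack below 0.02 m/s and angle between the x axis of rack and the x axis of mixer, either way round below 0.03 rad); the robot touches nothing.
It fails at once if the plate is rammed solid against the rack (over 18 N) (contact force between plate and rack above 18 N).
It fails at once if the lever is forced (over 30 N on it) (contact force between lever and the arm above 30 N or contact force between lever and the fingers above 30 N).
It fails at once if a bystander is moved by more than 15 mm (distance of any of spare_rack, reagent, tip_box from where it was at the start of the episode above 0.015 m).
It also fails if it takes over 56 s, if anything falls off the work surface, if the arm or the gripper's body presses on something with over 40 N, if the wrist force passes 120 N, or if a joint passes its speed limit or range.

## Working session

There is one attempt and no reset: what is moved stays moved. The work goes in short steps, Python scripts to look and compute and a shell command to move; the robot and the scene stay as the last step left them, time stands still between calls to the robot, and variables do not carry over. Pictures are saved under pics/ and viewed, and the job is handed in when it is done.

```bash
mkdir -p pics; python3 - <<'E'
from bench import r, vision
import cv2
print(r.sense())
for n in("side","top","wrist"):
    cv2.imwrite(f"pics/{n}0.png",cv2.cvtColor(vision.snapshot(n),cv2.COLOR_RGB2BGR))
    print(n,vision.camera_model(n))
E
```

```text
{'time': 0.0, 'joint_pos': array([-7.42776565e+01,  7.51615511e+00,  8.53319369e+01,  1.05566814e-03,
        8.72615055e+01, -4.89487781e+00]), 'qd': array([-0.01095365,  0.0891609 , -0.05295763,  0.03396192, -0.03477553,
       -0.10620452]), 'joint_efforts': array([ 1.26480179e-03, -5.69397640e+01, -5.00547016e+01,  5.16576256e-05,
        1.47104042e-02, -2.54953886e-05]), 'tool_pos': array([ 211.13201319, -561.03224126,  238.20803948]), 'tcp_rot': array([174.55393482,  89.89039737, 105.17110466]), 'ft_force': array([0.19094569, 0.44003461, 0.43142531]), 'wrist_torque': array([ 0.00694697,  0.02192311, -0.01663789]), 'finger_gap': 85.78765219132184}
side {'fov_y': 53.08086747114774, 'cx': 276.7962139098051, 'cy': 205.48260900023962, 'world_to_cam': array([[-9.85189101e-01, -1.71377215e-01,  5.68208964e-03,
         5.98699123e+02],
       [-1.33448484e-01,  7.45498909e-01, -6.53010627e-01,
         1.68978966e+02],
       [ 1.07675151e-01, -6.44097219e-01, -7.57327429e-01,
         1.21738789e+03],
       [ 0.00000000e+00,  0.00000000e+00,  0.00000000e+00,
         1.00000000e+00
[... 192 characters left out ...]
      [-9.93743556e-01,  2.48590711e-02, -1.08884213e-01,
         6.29200750e+02],
       [ 1.08707390e-01, -8.36095676e-03, -9.94038630e-01,
         1.42394202e+03],
       [ 0.00000000e+00,  0.00000000e+00,  0.00000000e+00,
         1.00000000e+00]])}
wrist {'fov_y': 65.70646984690485, 'cx': 280.33982488501647, 'cy': 203.97680929143942, 'world_to_cam': array([[ 3.52041660e-01, -9.35981354e-01, -2.36123067e-03,
        -5.97657940e+02],
       [-8.90237549e-01, -3.35613389e-01,  3.07962268e-01,
        -3.98401355e+01],
       [-2.89039401e-01, -1.06313492e-01, -9.51395641e-01,
         3.80402540e+02],
       [ 0.00000000e+00,  0.00000000e+00,  0.00000000e+00,
         1.00000000e+00]])}
```

View pics/top0.png

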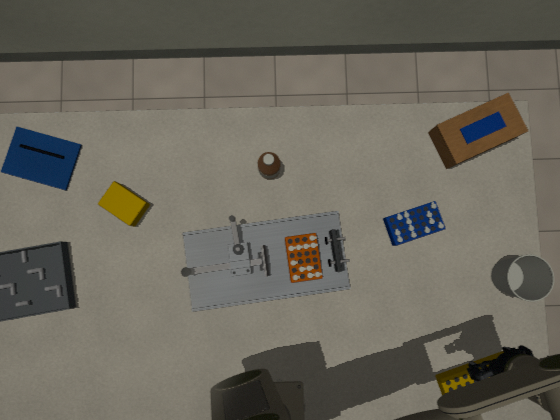

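View pics/side0.png

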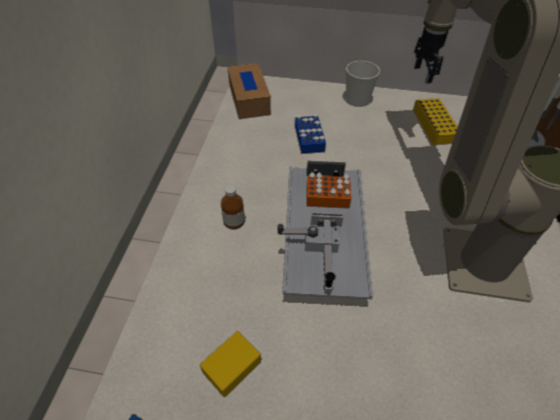

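View pics/wrist0.png

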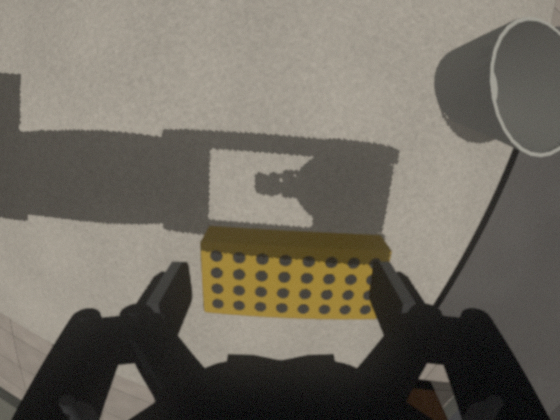

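```bash
python3 - <<'E'
import cv2
a=cv2.imread("pics/top0.png")[200:320,170:370]; cv2.imwrite("pics/topc.png",cv2.resize(a,None,fx=4,fy=4,interpolation=cv2.INTER_CUBIC))
a=cv2.imread("pics/side0.png")[155:305,265:385]; cv2.imwrite("pics/sidec.png",cv2.resize(a,None,fx=4,fy=4,interpolation=cv2.INTER_CUBIC))
E
```

```text
(no output)
```

View pics/topc.png

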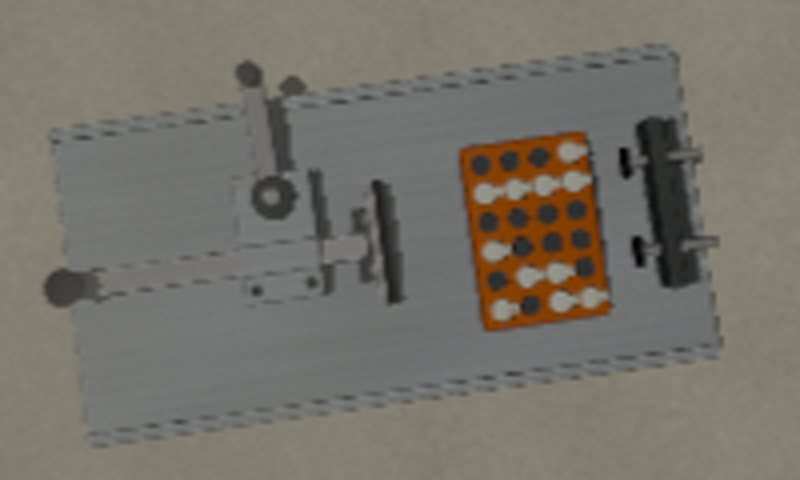

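View pics/sidec.png

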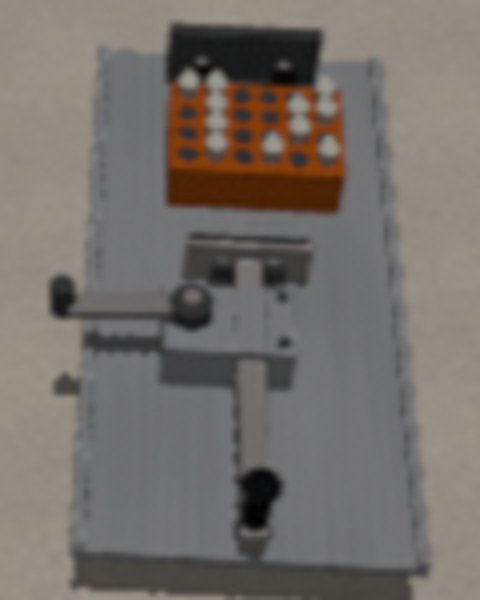

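```bash
cat > h.py <<'E'
import numpy as np
from scipy.optimize import least_squares
from bench import vision
def cam(n):
    m=vision.camera_model(n); f=210/np.tan(np.radians(m["fov_y"])/2); return m["world_to_cam"],f,m["cx"],m["cy"]
def proj(P,c,fish=False):
    W,f,cx,cy=c; P=np.atleast_2d(P); q=P@W[:3,:3].T+W[:3,3]
    if fish:
        rr=np.hypot(q[:,0],q[:,1]); th=np.arctan2(rr,q[:,2]); k=f*th/np.maximum(rr,1e-9)
    else: k=f/q[:,2]
    return np.c_[cx+k*q[:,0],cy+k*q[:,1]]
def M(p,pose): # mixer coords -> world
    x,y,a=pose; p=np.atleast_2d(p); c,s=np.cos(a),np.sin(a)
    return np.c_[x+c*p[:,0]-s*p[:,1],y+s*p[:,0]+c*p[:,1],p[:,2]]
def tri(obs): # [(cam,uv,fish)]
    return least_squares(lambda X:np.concatenate([(proj(X,c,f)[0]-uv) for c,uv,f in obs]),[550,0,100.])
E
python3 - <<'E'
from h import *
T,S=cam("top"),cam("side")
tc=lambda *p:np.array([p[0]/4+170-.375,p[1]/4+200-.375]); sc=lambda *p:np.array([p[0]/4+265-.375,p[1]/4+155-.375])
L=[[-230,115,70],[230,115,70],[230,-115,70],[-230,-115,70]]
t=np.array([tc(50,133),tc(672,46),tc(720,350),tc(90,445)])
s=np.array([sc(72,553),sc(100,48),sc(378,60),sc(428,572)])
for nm,w in(("both",(1,1)),("top",(1,0)),("side",(0,1))):
    q=least_squares(lambda p:np.r_[w[0]*(proj(M(L,p),T)-t).ravel(),w[1]*(proj(M(L,p),S)-s).ravel()],[550,0,-1.5])
    print(nm,q.x[:2],np.degrees(q.x[2]),np.abs(q.fun).max())
    if nm=="both":p0=q.x
np.save("pose0",p0)
x,y,a=p0;R=np.array([[np.cos(a),np.sin(a)],[-np.sin(a),np.cos(a)]])
for nm,u,v in(("postcap",(66,287),(262,483)),("knob",(248,73),(62,284)),("pivottop",(274,196),(191,300)),("platetop mid",(377,235),(250,240)),
  ("footR?",(641,250),(284,70)),("footL",(627,162),(203,66)),):
    q=tri([(T,tc(*u),0),(S,sc(*v),0)]); print(nm,q.x.round(1),"mixer",(R@(q.x[:2]-p0[:2])).round(1),"res",q.fun.round(2))
# project rack cornes top z=116
W,f,cx,cy=T
for nm,u,z in(("rk",(460,150),116),("rk",(585,132),116),("rk",(610,312),116),("rk",(486,331),116)):
    uv=tc(*u); q=least_squares(lambda X:proj([*X,z],T)[0]-uv,[550,0]).x; print(nm,q.round(1),(R@(q-p0[:2])).round(1))
E
```

```text
both [466.00207855  -9.63379853] -83.34229612630214 1.3434598937790554
top [465.4414262   -9.52767439] -83.21634968782315 1.3100966912800516
side [466.44297879  -9.7801986 ] -83.45398110859117 0.8096005189342463
postcap [440.8 207.1 145.1] mixer [-2.182e+02  1.000e-01] res [ 0.   -0.09  0.08  0.01]
knob [584.9  80.1 148.6] mixer [-75.3 128.5] res [-0.02 -0.29  0.27  0.05]
pivottop [499.7  64.8 131.2] mixer [-70.1  42.1] res [-0.   -0.15  0.14  0.02]
platetop mid [468.1  -5.8 117.6] mixer [-3.5  2.5] res [ 0.01  0.85 -0.84 -0.12]
footR? [ 455.4 -192.1  105.5] mixer [180.  -31.7] res [-0.   -0.08  0.08  0.01]
footL [ 517.9 -184.3  106.5] mixer [179.5  31.2] res [-0.   -0.12  0.13  0.02]
rk [528.6 -65.7] [63.  55.7]
rk [ 539.1 -154.4] [152.3  55.8]
rk [ 412.8 -167.6] [150.8 -71.2]
rk [401.9 -80.5] [ 62.9 -71.9]
```

```bash
python3 - <<'E'
from h import *
from scipy.spatial.transform import Rotation as Ro
from bench import r
s=r.sense(); R=Ro.from_euler('xyz',s['tcp_rot'],degrees=True).as_matrix()
print(R.round(3)); z=R[:,2]; print("jaw az",np.degrees(np.arctan2(z[1],z[0])), s['joint_pos'].round(1))
p=np.load("pose0.npy"); print(p, np.cos(p[2]),np.sin(p[2]))
for m in([-255,0,0],[-300,0,0],[-218,0,0]): print(m,M(m,p).round(1))
E
```

```text
[[-0.     0.936  0.352]
 [ 0.001  0.352 -0.936]
 [-1.     0.    -0.001]]
jaw az -69.3824823177536 [-74.3   7.5  85.3  -0.   87.3  -4.9]
[466.00207855  -9.63379853  -1.45459747] 0.1159375401833341 -0.9932565060326752
[-255, 0, 0] [[436.4 243.6   0. ]]
[-300, 0, 0] [[431.2 288.3   0. ]]
[-218, 0, 0] [[440.7 206.9   0. ]]
```

```bash
python3 -m jog '[[[0.029,0.029,0],[0,0,0.12],-1],[[0.058,0.058,0],[0,0,0.24],-1],[[0.087,0.087,0],[0,0,0.36],-1],[[0.116,0.116,0],[0,0,0.48],-1],[[0.145,0.145,0],[0,0,0.60],-1]]' 30
python3 -m jog '[[[0.01,0.04,0],[0,0,0.12],-1],[[0.02,0.08,0],[0,0,0.24],-1],[[0.03,0.12,0],[0,0,0.36],-1],[[0.04,0.16,0],[0,0,0.48],-1],[[0.05,0.20,0],[0,0,0.60],-1]]'
python3 -m jog '[[[0.005,0.04,0],[0,0,0.12],-1],[[0.010,0.08,0],[0,0,0.127],-1],[[0.015,0.12,0],[0,0,0.127],-1],[[0.02,0.16,0],[0,0,0.127],-1],[[0.02,0.20,0],[0,0,0.127],-1]]'
python3 -m jog '[[[0,0.04,0],[0,0,0],-1],[[0,0.08,0],[0,0,0],-1],[[0,0.12,0],[0,0,0],-1],[[0,0.16,0],[0,0,0],-1],[[0,0.20,0],[0,0,0],-1]]'
python3 -m jog '[[[0,0.03,0],[0,0,0],-1],[[0.003,0.060,0],[0,0,0],-1],[[0.005,0.08,0],[0,0,0],-1],[[0.005,0.09,0],[0,0,0],-1],[[0.005,0.09,0],[0,0,0],-1]]'
python3 - <<'E'
from bench import r,vision
import cv2
s=r.sense();print(s['tool_pos'],s['ft_force'],s['joint_pos'],s['tcp_rot'],s['time'])
for n in("top","side","wrist"): cv2.imwrite(f"pics/{n}1.png",cv2.cvtColor(vision.snapshot(n),cv2.COLOR_RGB2BGR))
E
```

```text
time: 0.57
tool_pos: [357.0, -415.0, 239.0]
tcp_rot: [158.2, 90.0, 123.5]
ft_force: [-0.2, -1.5, 0.1]
finger_gap: 25.6
time: 0.98
tool_pos: [406.2, -214.6, 239.0]
tcp_rot: [122.7, 90.0, 122.4]
ft_force: [1.3, -0.0, -0.4]
finger_gap: -0.2
time: 1.4
tool_pos: [426.2, -14.6, 239.3]
tcp_rot: [-2.3, 90.0, 4.4]
ft_force: [0.0, 0.3, -0.2]
finger_gap: 0.1
time: 1.82
tool_pos: [425.7, 185.4, 239.3]
tcp_rot: [-7.1, 90.0, -0.4]
ft_force: [1.1, -0.5, 0.2]
finger_gap: 0.2
time: 2.23
tool_pos: [430.7, 274.9, 238.8]
tcp_rot: [178.1, 89.9, -175.1]
ft_force: [0.4, 0.2, 0.6]
finger_gap: 0.4
[430.74059382 274.9040234  238.80689933] [0.41345809 0.15729058 0.63367895] [ 2.67811922e+01 -6.35837122e+00  9.92378923e+01  2.10721492e-02
  8.71728105e+01  1.99979620e+01] [ 178.09013243   89.94359495 -175.12768633] 2.2333
```

View pics/wrist1.png

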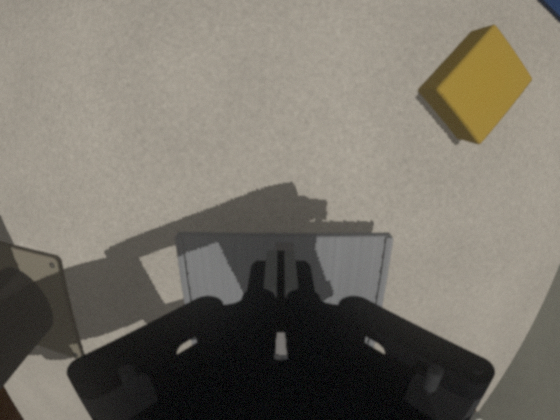

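View pics/side1.png

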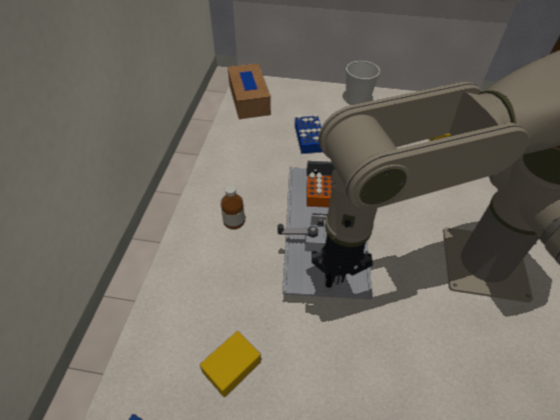

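```bash

python3 -m jog '[[[0.002,0,-0.04],[0,0,0],-1],[[0.002,0,-0.08],[0,0,0],-1],[[0.002,0,-0.111],[0,0,0],-1],[[0.002,-0.01,-0.111],[0,0,0],-1],[[0.003,-0.02,-0.111],[0,0,0],-1]]'
python3 -m jog '[[[0.001,-0.005,0],[0,0,0],-1],[[0.001,-0.01,0],[0,0,0],-1],[[0.001,-0.01,0],[0,0,0],-1]]'
python3 - <<'E'
from bench import r,vision
import cv2
s=r.sense();print(s['tool_pos'],s['ft_force'],s['time'])
for n in("top","side"): cv2.imwrite(f"pics/{n}2.png",cv2.cvtColor(vision.snapshot(n),cv2.COLOR_RGB2BGR))
a=cv2.imread("pics/side2.png")[155:305,265:405]; cv2.imwrite("pics/side2c.png",cv2.resize(a,None,fx=4,fy=4,interpolation=cv2.INTER_CUBIC))
E
```

```text
time: 2.8
tool_pos: [432.8, 251.1, 126.8]
tcp_rot: [-158.5, 89.7, -151.8]
ft_force: [-0.2, -0.7, 0.6]
finger_gap: 0.5
time: 3.05
tool_pos: [437.2, 242.7, 131.1]
tcp_rot: [12.9, 89.7, 19.4]
ft_force: [-0.0, 0.6, -0.1]
finger_gap: 0.1
[437.22803509 242.6952059  131.147991  ] [-0.03176969  0.64543541 -0.05893995] 3.05
```

View pics/side2c.png

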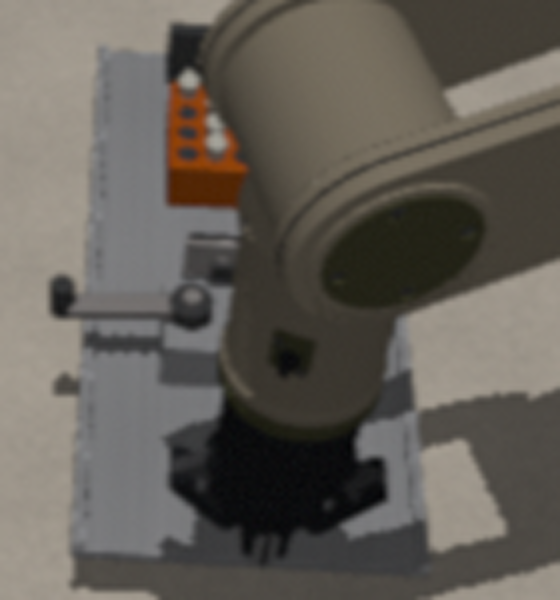

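View pics/top2.png

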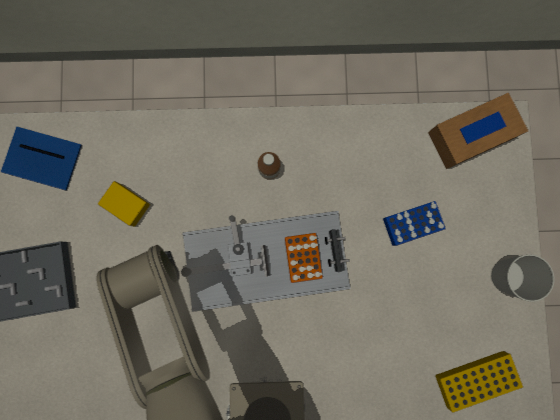

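```bash

python3 -m jog '[[[0.0003,-0.003,0],[0,0,0],-1],[[0.0007,-0.006,0],[0,0,0],-1],[[0.001,-0.009,0],[0,0,0],-1],[[0.0014,-0.012,0],[0,0,0],-1],[[0.0017,-0.015,0],[0,0,0],-1]]'
python3 -m jog '[[[0.0003,-0.003,0],[0,0,0],-1],[[0.0007,-0.006,0],[0,0,0],-1],[[0.001,-0.009,0],[0,0,0],-1],[[0.0014,-0.012,0],[0,0,0],-1],[[0.0017,-0.015,0],[0,0,0],-1]]'
python3 -m jog '[[[0.0003,-0.003,0],[0,0,0],-1],[[0.0007,-0.006,0],[0,0,0],-1],[[0.001,-0.009,0],[0,0,0],-1],[[0.0014,-0.012,0],[0,0,0],-1],[[0.0017,-0.015,0],[0,0,0],-1]]'
python3 - <<'E'
from bench import r,vision
import cv2
s=r.sense();print(s['tool_pos'],s['ft_force'],s['time'])
cv2.imwrite("pics/top3.png",cv2.cvtColor(vision.snapshot("top"),cv2.COLOR_RGB2BGR))
a=cv2.imread("pics/top3.png")[200:320,170:370]; cv2.imwrite("pics/top3c.png",cv2.resize(a,None,fx=4,fy=4,interpolation=cv2.INTER_CUBIC))
E
```

```text
time: 3.57
tool_pos: [436.8, 229.6, 128.5]
tcp_rot: [83.9, 89.9, 90.6]
ft_force: [-0.0, 7.9, 0.8]
finger_gap: 0.2
time: 3.98
tool_pos: [438.6, 214.8, 128.5]
tcp_rot: [81.5, 89.8, 88.2]
ft_force: [-1.4, 8.6, 0.2]
finger_gap: -0.0
time: 4.4
tool_pos: [440.3, 199.7, 128.5]
tcp_rot: [82.0, 89.8, 88.7]
ft_force: [-0.8, 8.0, 0.8]
finger_gap: 0.2
[440.26428709 199.73250265 128.49291897] [-0.84730028  7.96223943  0.78907666] 4.4
```

View pics/top3c.png

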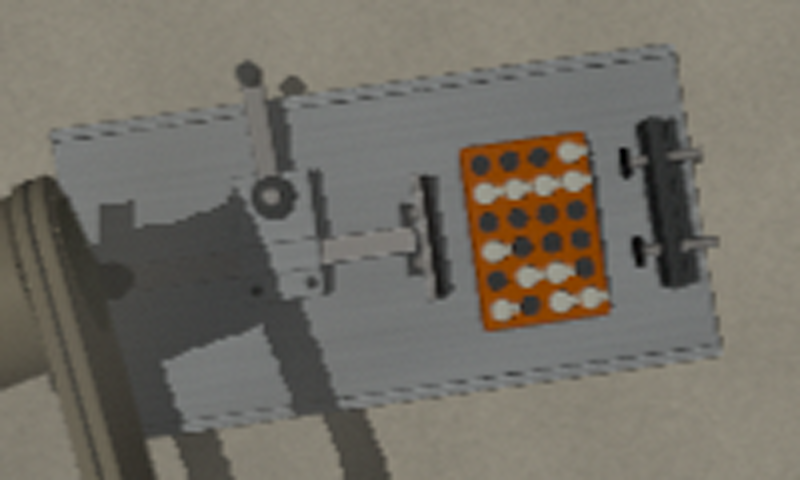

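```bash

python3 -m jog '[[[0.0003,-0.0025,0],[0,0,0],-1],[[0.0006,-0.005,0],[0,0,0],-1],[[0.0009,-0.0075,0],[0,0,0],-1],[[0.0012,-0.01,0],[0,0,0],-1],[[0.0014,-0.012,0],[0,0,0],-1]]'
python3 -m jog '[[[0.0003,-0.0025,0],[0,0,0],-1],[[0.0006,-0.005,0],[0,0,0],-1],[[0.0009,-0.0075,0],[0,0,0],-1],[[0.0012,-0.01,0],[0,0,0],-1],[[0.0014,-0.012,0],[0,0,0],-1]]'
python3 - <<'E'
from bench import r,vision
import cv2
s=r.sense();print(s['tool_pos'],s['ft_force'],s['time'])
cv2.imwrite("pics/top4.png",cv2.cvtColor(vision.snapshot("top"),cv2.COLOR_RGB2BGR))
a=cv2.imread("pics/top4.png")[200:320,170:370]; cv2.imwrite("pics/top4c.png",cv2.resize(a,None,fx=4,fy=4,interpolation=cv2.INTER_CUBIC))
E
```

```text
time: 4.87
tool_pos: [441.6, 187.7, 128.5]
tcp_rot: [84.7, 89.8, 91.4]
ft_force: [-1.4, 7.3, -0.0]
finger_gap: -0.2
time: 5.28
tool_pos: [443.0, 175.7, 128.5]
tcp_rot: [85.2, 89.8, 91.9]
ft_force: [-0.4, 10.2, 0.3]
finger_gap: -0.1
[442.99722875 175.74010848 128.47709034] [-0.44763305 10.19861081  0.278054  ] 5.2833
```

View pics/top4c.png

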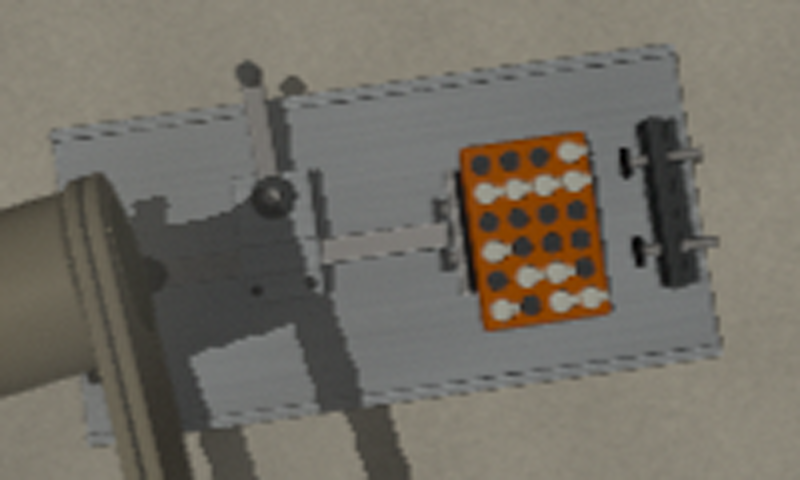

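```bash

python3 -m jog '[[[0.0002,-0.002,0],[0,0,0],-1],[[0.0005,-0.004,0],[0,0,0],-1],[[0.0007,-0.006,0],[0,0,0],-1],[[0.0009,-0.008,0],[0,0,0],-1],[[0.0012,-0.01,0],[0,0,0],-1]]'
python3 -m jog '[[[0.0001,-0.001,0],[0,0,0],-1],[[0.0002,-0.002,0],[0,0,0],-1],[[0.0004,-0.003,0],[0,0,0],-1],[[0.0005,-0.004,0],[0,0,0],-1]]'
python3 - <<'E'
from bench import r,vision
import cv2
s=r.sense();print(s['tool_pos'],s['ft_force'],s['time'])
cv2.imwrite("pics/top5.png",cv2.cvtColor(vision.snapshot("top"),cv2.COLOR_RGB2BGR))
a=cv2.imread("pics/top5.png")[220:290,250:370]; cv2.imwrite("pics/top5c.png",cv2.resize(a,None,fx=6,fy=6,interpolation=cv2.INTER_CUBIC))
E
```

```text
time: 5.75
tool_pos: [444.1, 166.1, 128.5]
tcp_rot: [86.6, 89.8, 93.3]
ft_force: [-2.1, 9.3, 1.0]
finger_gap: -0.1
time: 6.08
tool_pos: [444.6, 162.1, 128.5]
tcp_rot: [89.1, 89.8, 95.8]
ft_force: [-1.8, 9.8, 1.1]
finger_gap: 0.1
[444.5755911  162.08925089 128.48001135] [-1.76939311  9.82685758  1.12929651] 6.0833
```

View pics/top5c.png

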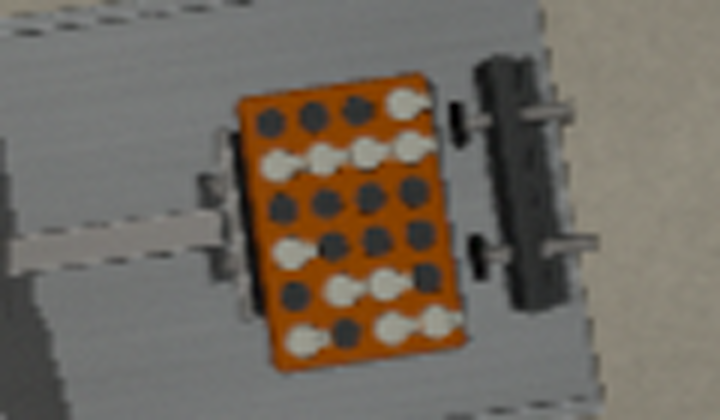

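```bash

python3 -m jog '[[[0.0001,-0.001,0],[0,0,0],-1],[[0.0002,-0.002,0],[0,0,0],-1],[[0.0004,-0.003,0],[0,0,0],-1],[[0.0005,-0.004,0],[0,0,0],-1]]'
python3 -m jog '[[[0.0001,-0.001,0],[0,0,0],-1],[[0.0002,-0.002,0],[0,0,0],-1]]'
for i in 1; do python3 -m jog '[[[0.0001,-0.0005,0],[0,0,0],-1],[[0.0001,-0.001,0],[0,0,0],-1]]'; done
python3 - <<'E'
from bench import r,vision
import cv2
s=r.sense();print(s['tool_pos'],s['ft_force'],s['time'])
cv2.imwrite("pics/top6.png",cv2.cvtColor(vision.snapshot("top"),cv2.COLOR_RGB2BGR))
a=cv2.imread("pics/top6.png")[220:290,250:370]; cv2.imwrite("pics/top6c.png",cv2.resize(a,None,fx=6,fy=6,interpolation=cv2.INTER_CUBIC))
E
```

```text
time: 6.47
tool_pos: [445.0, 158.1, 128.5]
tcp_rot: [91.3, 89.8, 98.0]
ft_force: [-1.9, 8.7, 1.1]
finger_gap: 0.1
time: 6.63
tool_pos: [445.3, 156.1, 128.5]
tcp_rot: [89.8, 89.8, 96.5]
ft_force: [-2.1, 9.2, 0.3]
finger_gap: 0.0
time: 6.8
tool_pos: [445.4, 155.1, 128.5]
tcp_rot: [89.0, 89.8, 95.7]
ft_force: [-1.9, 9.5, 0.5]
finger_gap: -0.1
[445.38725241 155.08533375 128.46357195] [-1.85417836  9.46438161  0.4813265 ] 6.8
```

View pics/top6c.png

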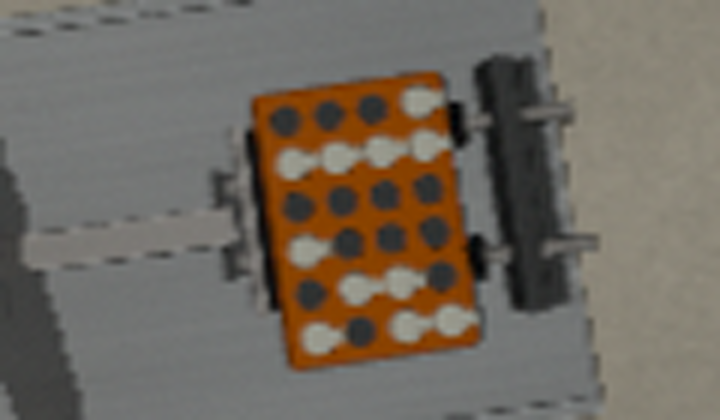

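```bash

python3 -m jog '[[[0.0001,-0.0005,0],[0,0,0],-1],[[0.0001,-0.0005,0],[0,0,0],-1]]' | sed -n '2p;4p'
python3 -m jog '[[[0.0001,-0.0005,0],[0,0,0],-1],[[0.0001,-0.0005,0],[0,0,0],-1]]' | sed -n '2p;4p'
```

```text
tool_pos: [445.5, 154.6, 128.5]
ft_force: [-2.3, 8.6, 1.7]
tool_pos: [445.5, 154.1, 128.4]
ft_force: [-2.7, 9.4, 1.8]
```

```bash

python3 -m jog '[[[0,-0.0005,0],[0,0,0],-1],[[0,-0.0005,0],[0,0,0],-1]]' | sed -n '2p;4p'
```

```text
tool_pos: [445.6, 153.5, 128.5]
ft_force: [-1.5, 9.0, 2.1]
```

```bash

python3 -m jog '[[[0,-0.0005,0],[0,0,0],-1],[[0,-0.0005,0],[0,0,0],-1]]' | sed -n '2p;4p'
```

```text
tool_pos: [445.6, 153.1, 128.5]
ft_force: [-1.5, 9.4, 0.2]
```

```bash

python3 -m jog '[[[0,-0.0005,0],[0,0,0],-1],[[0,-0.0005,0],[0,0,0],-1]]' | sed -n '2p;4p'
```

```text
tool_pos: [445.7, 152.6, 128.5]
ft_force: [-2.0, 9.2, 1.2]
```

```bash

python3 -m jog '[[[0.0001,-0.0005,0],[0,0,0],-1],[[0.0001,-0.0005,0],[0,0,0],-1]]' | sed -n '2p;4p'
```

```text
tool_pos: [445.7, 152.0, 128.4]
ft_force: [-1.6, 9.7, 0.8]
```

```bash

python3 -m jog '[[[0,-0.0005,0],[0,0,0],-1],[[0,-0.0005,0],[0,0,0],-1]]' | sed -n '2p;4p'
```

```text
tool_pos: [445.7, 151.7, 128.4]
ft_force: [-0.6, 10.0, 0.9]
```

```bash

python3 -m jog '[[[0,-0.0004,0],[0,0,0],-1],[[0,-0.0004,0],[0,0,0],-1]]' | sed -n '2p;4p'
```

```text
tool_pos: [445.7, 151.5, 128.5]
ft_force: [-1.9, 11.2, 1.5]
```

```bash

python3 -m jog '[[[0.0001,-0.0004,0],[0,0,0],-1],[[0.0001,-0.0004,0],[0,0,0],-1]]' | sed -n '2p;4p'
```

```text
tool_pos: [445.8, 151.2, 128.5]
ft_force: [-1.9, 12.9, 1.0]
```

```bash

python3 - <<'E'
from bench import r,vision
import cv2
s=r.sense();print(s['tool_pos'],s['ft_force'],s['time'])
cv2.imwrite("pics/top7.png",cv2.cvtColor(vision.snapshot("top"),cv2.COLOR_RGB2BGR))
a=cv2.imread("pics/top7.png")[220:290,250:370]; cv2.imwrite("pics/top7c.png",cv2.resize(a,None,fx=6,fy=6,interpolation=cv2.INTER_CUBIC))
E
```

```text
[445.79857377 151.22906299 128.5045685 ] [-1.9336216  12.94098741  1.00437424] 8.35
```

View pics/top7c.png

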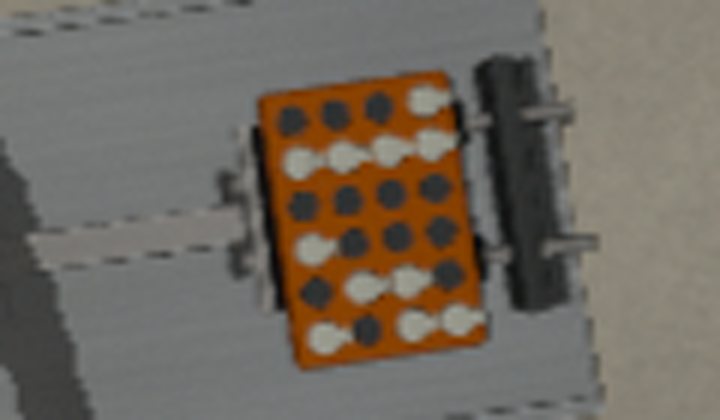

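```bash

python3 -m jog '[[[0,-0.0004,0],[0,0,0],-1],[[0,-0.0004,0],[0,0,0],-1]]' | sed -n '2p;4p'
```

```text
tool_pos: [445.8, 151.0, 128.5]
ft_force: [-1.5, 13.4, 1.4]
```

```bash

python3 -m jog '[[[0,0,0],[0,0,0],-1]]' | sed -n '2p;4p'
python3 -m jog '[[[0,0,0],[0,0,0],-1]]' | sed -n '2p;4p'
python3 -m jog '[[[0,0,0],[0,0,0],-1]]' | sed -n '2p;4p'
```

```text
tool_pos: [445.8, 151.0, 128.5]
ft_force: [-1.7, 12.7, 0.2]
tool_pos: [445.8, 151.1, 128.5]
ft_force: [-2.1, 12.8, 1.0]
tool_pos: [445.8, 151.0, 128.5]
ft_force: [-2.0, 14.0, 0.4]
```

```bash

python3 -m jog '[[[0,-0.0004,0],[0,0,0],-1],[[0,-0.0004,0],[0,0,0],-1]]' | sed -n '2p;4p'
python3 -m jog '[[[0,0,0],[0,0,0],-1]]' | sed -n '2p;4p'
python3 -m jog '[[[0,0,0],[0,0,0],-1]]' | sed -n '2p;4p'
```

```text
tool_pos: [445.8, 150.8, 128.5]
ft_force: [-0.9, 12.8, 0.0]
tool_pos: [445.8, 150.8, 128.5]
ft_force: [-1.3, 13.7, 0.5]
tool_pos: [445.8, 150.8, 128.5]
ft_force: [-1.4, 13.7, 0.9]
```

```bash

python3 -m jog '[[[0,-0.0005,0],[0,0,0],-1],[[0,-0.0005,0],[0,0,0],-1]]' | sed -n '2p;4p'
python3 -m jog '[[[0,0,0],[0,0,0],-1]]' | sed -n '2p;4p'
python3 -m jog '[[[0,0,0],[0,0,0],-1]]' | sed -n '2p;4p'
```

```text
tool_pos: [445.9, 150.5, 128.5]
ft_force: [-1.4, 14.8, -0.9]
tool_pos: [445.9, 150.5, 128.5]
ft_force: [-1.6, 14.9, 0.7]
tool_pos: [445.9, 150.5, 128.6]
ft_force: [-0.8, 15.6, 0.7]
```

```bash

python3 -m jog '[[[0,0.002,0],[0,0,0],-1],[[-0.001,0.010,0],[0,0,0],-1],[[-0.003,0.025,0],[0,0,0],-1],[[-0.005,0.04,0],[0,0,0],-1],[[-0.005,0.04,0.035],[0,0,0],-1]]'
python3 - <<'E'
from h import *
from bench import r,vision
import cv2
s=r.sense();print(s['tool_pos'],s['ft_force'],s['time'],s['joint_pos'].round(1))
cv2.imwrite("pics/top8.png",cv2.cvtColor(vision.snapshot("top"),cv2.COLOR_RGB2BGR))
cv2.imwrite("pics/side8.png",cv2.cvtColor(vision.snapshot("side"),cv2.COLOR_RGB2BGR))
a=cv2.imread("pics/top8.png")[200:300,210:360]; cv2.imwrite("pics/top8c.png",cv2.resize(a,None,fx=5,fy=5,interpolation=cv2.INTER_CUBIC))
p=np.load("pose0.npy"); P=np.array([-72,42.])
u=lambda d:np.array([np.cos(np.radians(d)),np.sin(np.radians(d))])
prev=None
for phi,o in [(93.5,40),(93.5,20),(93.5,18.5)]+[(x,18.5) for x in range(88,-1,-6)]:
    q=P+62*u(phi)+o*u(phi+90); w=M([q[0],q[1],129],p)[0]
    print(phi,o,w.round(1),None if prev is None else (w-prev).round(1)); prev=w
E
```

```text
time: 9.9
tool_pos: [436.3, 188.4, 156.6]
tcp_rot: [-172.7, 89.3, -166.0]
ft_force: [-0.3, -1.0, -1.0]
finger_gap: 0.1
[436.26587187 188.36748564 156.6419505 ] [-0.29289311 -0.98620082 -0.96160185] 9.9 [ 17.1  -8.3 109.8   0.   79.3  10.4]
93.5 40 [553.3 117.1 129. ] None
93.5 20 [556.9  97.4 129. ] [  3.5 -19.7   0. ]
93.5 18.5 [557.1  95.9 129. ] [ 0.3 -1.5  0. ]
88 18.5 [559.7  90.2 129. ] [ 2.5 -5.7  0. ]
82 18.5 [561.8  83.8 129. ] [ 2.1 -6.4  0. ]
76 18.5 [563.2  77.2 129. ] [ 1.4 -6.6  0. ]
70 18.5 [564.   70.4 129. ] [ 0.7 -6.7  0. ]
64 18.5 [564.   63.7 129. ] [ 0.  -6.8  0. ]
58 18.5 [563.3  56.9 129. ] [-0.7 -6.7  0. ]
52 18.5 [561.9  50.3 129. ] [-1.4 -6.6  0. ]
46 18.5 [559.9  43.9 129. ] [-2.1 -6.5  0. ]
40 18.5 [557.2  37.7 129. ] [-2.7 -6.2  0. ]
34 18.5 [553.8  31.8 129. ] [-3.4 -5.9  0. ]
28 18.5 [549.8  26.3 129. ] [-4.  -5.5  0. ]
22 18.5 [545.3  21.2 129. ] [-4.5 -5.1  0. ]
16 18.5 [540.3  16.7 129. ] [-5.  -4.6  0. ]
10 18.5 [534.9  12.7 129. ] [-5.5 -4.   0. ]
4 18.5 [529.    9.2 129. ] [-5.8 -3.4  0. ]
```

View pics/top8c.png

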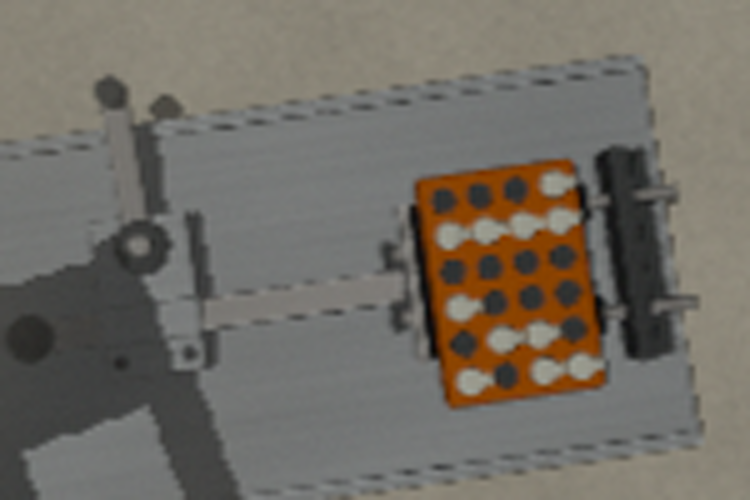

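```bash

python3 -m jog '[[[0,0,0.03],[0,0,0],-1],[[0.03,-0.01,0.04],[0,0,0],-1],[[0.06,-0.03,0.04],[0,0,0],-1],[[0.09,-0.05,0.04],[0,0,0],-1],[[0.113,-0.073,0.04],[0,0,0],-1]]'
python3 -m jog '[[[0,0,0],[0,0,0.06],-1],[[0,0,0],[0,0,0.06],-1]]'
python3 - <<'E'
from h import *
from bench import r
from scipy.spatial.transform import Rotation as Ro
s=r.sense(); z=Ro.from_euler('xyz',s['tcp_rot'],degrees=True).as_matrix()[:,2]; print(np.degrees(np.arctan2(z[1],z[0])),s['joint_pos'].round(1),s['tool_pos'])
E
```

```text
time: 10.42
tool_pos: [556.1, 114.3, 203.7]
tcp_rot: [-9.4, 89.9, -2.7]
ft_force: [0.3, 0.7, -0.1]
finger_gap: -0.1
time: 10.58
tool_pos: [554.9, 113.4, 202.7]
tcp_rot: [-155.5, 89.9, -145.4]
ft_force: [-0.4, 0.6, -0.7]
finger_gap: -0.1
10.083953507672613 [ 6.4  3.5 93.4 -0.  83.2 -3.7] [554.92955157 113.35019186 202.67207944]
```

```bash

python3 -m jog '[[[0,0,-0.03],[0,0,0],-1],[[0,0,-0.06],[0,0,0],-1],[[0,0,-0.073],[0,0,0],-1],[[0,0,-0.073],[0,0,0],-1],[[0,0,-0.073],[0,0,0],-1]]'
python3 - <<'E'
from bench import r,vision
import cv2
s=r.sense();print(s['tool_pos'],s['ft_force'],s['time'])
for n in("top","side"): cv2.imwrite(f"pics/{n}9.png",cv2.cvtColor(vision.snapshot(n),cv2.COLOR_RGB2BGR))
a=cv2.imread("pics/side9.png")[155:305,265:405]; cv2.imwrite("pics/side9c.png",cv2.resize(a,None,fx=4,fy=4,interpolation=cv2.INTER_CUBIC))
E
```

```text
time: 11.0
tool_pos: [553.1, 115.3, 130.0]
tcp_rot: [176.1, 89.9, -173.8]
ft_force: [0.7, -0.2, 0.4]
finger_gap: -0.0
[553.12034879 115.2621329  129.96397842] [ 0.73593436 -0.17938782  0.36257942] 11.0
```

View pics/side9c.png

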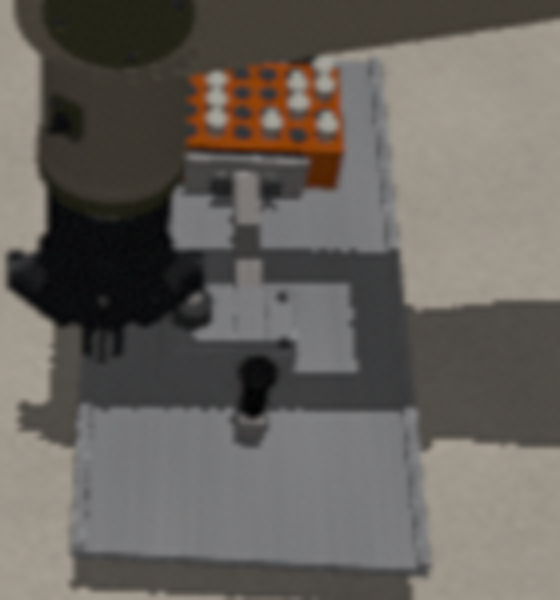

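```bash

python3 -m jog '[[[0.001,-0.004,-0.001],[0,0,0],-1],[[0.002,-0.008,-0.001],[0,0,0],-1],[[0.003,-0.012,-0.001],[0,0,0],-1],[[0.003,-0.015,-0.001],[0,0,0],-1],[[0.004,-0.017,-0.001],[0,0,0],-1]]'
python3 -m jog '[[[0.0002,-0.002,0],[0,0,0],-1],[[0.0005,-0.004,0],[0,0,0],-1]]'
```

```text
time: 11.52
tool_pos: [558.3, 97.2, 129.6]
tcp_rot: [-21.6, 90.0, -11.5]
ft_force: [0.5, 0.6, -0.5]
finger_gap: 0.2
time: 11.68
tool_pos: [558.8, 93.7, 129.4]
tcp_rot: [35.4, 90.0, 45.5]
ft_force: [1.0, 2.0, 0.2]
finger_gap: -0.2
```

```bash

python3 -m jog '[[[0.001,-0.0035,0],[0,0,-0.05],-1],[[0.002,-0.0068,0],[0,0,-0.10],-1],[[0.003,-0.01,0],[0,0,-0.155],-1],[[0.0037,-0.0133,0],[0,0,-0.21],-1],[[0.0044,-0.0165,0],[0,0,-0.26],-1]]'
python3 - <<'E'
from h import *
from bench import r,vision
import cv2
from scipy.spatial.transform import Rotation as Ro
s=r.sense(); z=Ro.from_euler('xyz',s['tcp_rot'],degrees=True).as_matrix()[:,2]; print("phi",83.34+np.degrees(np.arctan2(z[1],z[0])),s['joint_pos'].round(1),s['tool_pos'])
for n in("top","side"): cv2.imwrite(f"pics/{n}10.png",cv2.cvtColor(vision.snapshot(n),cv2.COLOR_RGB2BGR))
a=cv2.imread("pics/side10.png")[155:305,265:405]; cv2.imwrite("pics/side10c.png",cv2.resize(a,None,fx=4,fy=4,interpolation=cv2.INTER_CUBIC))
E
```

```text
time: 12.1
tool_pos: [563.3, 77.6, 129.4]
tcp_rot: [55.5, 89.9, 50.5]
ft_force: [0.6, 3.7, 0.4]
finger_gap: -0.1
phi 78.37830971938081 [ 2.6  7.1 97.4  0.  75.5  7.6] [563.29158175  77.58858738 129.41897319]
```

View pics/side10c.png

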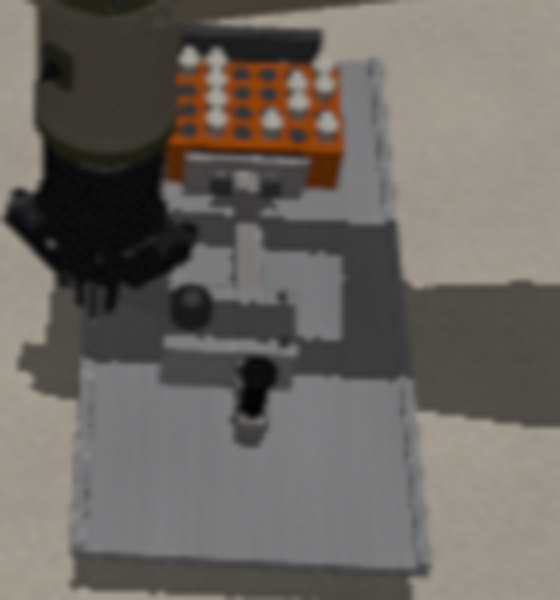

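```bash

python3 -m jog '[[[0.0005,-0.004,0],[0,0,-0.06],-1],[[0.0008,-0.008,0],[0,0,-0.12],-1],[[0.0008,-0.012,0],[0,0,-0.18],-1],[[0.0005,-0.016,0],[0,0,-0.25],-1],[[0,-0.0205,0],[0,0,-0.31],-1]]'
python3 -m jog '[[[-0.0006,-0.0033,0],[0,0,-0.05],-1],[[-0.0014,-0.0066,0],[0,0,-0.105],-1]]'
```

```text
time: 12.62
tool_pos: [563.6, 58.3, 129.6]
tcp_rot: [79.6, 89.8, 57.0]
ft_force: [2.8, 8.2, -0.6]
finger_gap: -0.2
time: 12.78
tool_pos: [562.3, 51.7, 129.6]
tcp_rot: [81.7, 89.8, 53.1]
ft_force: [4.8, 8.9, -0.9]
finger_gap: -0.2
```

```bash

python3 -m jog '[[[-0.001,-0.0033,0],[0,0,-0.05],-1],[[-0.002,-0.0065,0],[0,0,-0.105],-1],[[-0.0033,-0.0096,0],[0,0,-0.155],-1],[[-0.0047,-0.0126,0],[0,0,-0.21],-1],[[-0.0081,-0.0185,0],[0,0,-0.314],-1]]'
python3 - <<'E'
from h import *
from bench import r,vision
import cv2
from scipy.spatial.transform import Rotation as Ro
s=r.sense(); z=Ro.from_euler('xyz',s['tcp_rot'],degrees=True).as_matrix()[:,2]; print("phi",83.34+np.degrees(np.arctan2(z[1],z[0])),s['joint_pos'].round(1),s['tool_pos'])
for n in("top","side"): cv2.imwrite(f"pics/{n}11.png",cv2.cvtColor(vision.snapshot(n),cv2.COLOR_RGB2BGR))
a=cv2.imread("pics/side11.png")[155:305,265:405]; cv2.imwrite("pics/side11c.png",cv2.resize(a,None,fx=4,fy=4,interpolation=cv2.INTER_CUBIC))
E
```

```text
time: 13.2
tool_pos: [555.4, 34.3, 129.9]
tcp_rot: [86.2, 89.6, 39.7]
ft_force: [9.3, 12.2, -6.0]
finger_gap: -0.0
phi 36.828239474186354 [-1.9  5.  99.6  0.2 75.1 44.6] [555.42053601  34.30519855 129.91912439]
```

View pics/side11c.png

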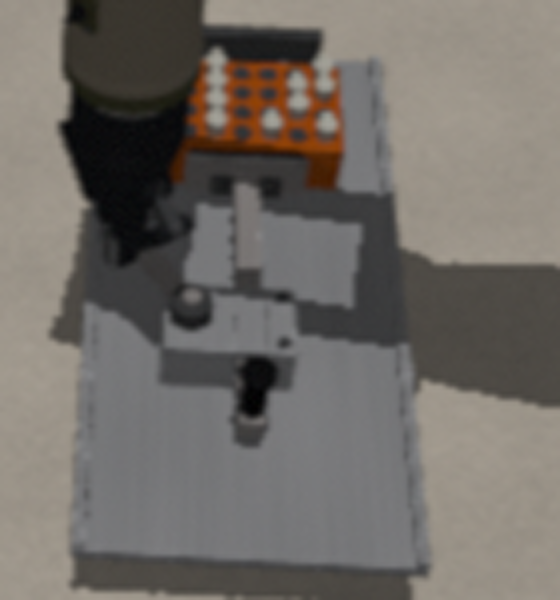

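```bash

python3 -m jog '[[[0,0,0],[0,0,0],-1],[[0,0,0],[0,0,0],-1]]'
```

```text
time: 13.47
tool_pos: [553.5, 32.0, 129.4]
tcp_rot: [110.9, 90.0, 64.5]
ft_force: [1.0, 1.9, 0.9]
finger_gap: -0.1
```

```bash

python3 -m jog '[[[-0.001,-0.0014,0],[0,0,-0.026],-1],[[-0.002,-0.0028,0],[0,0,-0.052],-1],[[-0.003,-0.0041,0],[0,0,-0.078],-1],[[-0.004,-0.0055,0],[0,0,-0.105],-1]]'
python3 -m jog '[[[-0.0011,-0.0013,0],[0,0,-0.026],-1],[[-0.0022,-0.0026,0],[0,0,-0.052],-1],[[-0.0033,-0.0039,0],[0,0,-0.078],-1],[[-0.0045,-0.0051,0],[0,0,-0.105],-1]]'
python3 - <<'E'
from bench import r,vision
import cv2
for n in("top","side"): cv2.imwrite(f"pics/{n}12.png",cv2.cvtColor(vision.snapshot(n),cv2.COLOR_RGB2BGR))
a=cv2.imread("pics/side12.png")[155:305,265:405]; cv2.imwrite("pics/side12c.png",cv2.resize(a,None,fx=4,fy=4,interpolation=cv2.INTER_CUBIC))
E
```

```text
time: 13.8
tool_pos: [551.3, 28.1, 129.9]
tcp_rot: [87.8, 89.7, 35.1]
ft_force: [11.9, 12.6, -4.5]
finger_gap: -0.0
time: 14.13
tool_pos: [547.0, 23.1, 129.9]
tcp_rot: [92.1, 89.6, 33.4]
ft_force: [8.5, 9.0, -5.9]
finger_gap: -0.0
```

View pics/side12c.png

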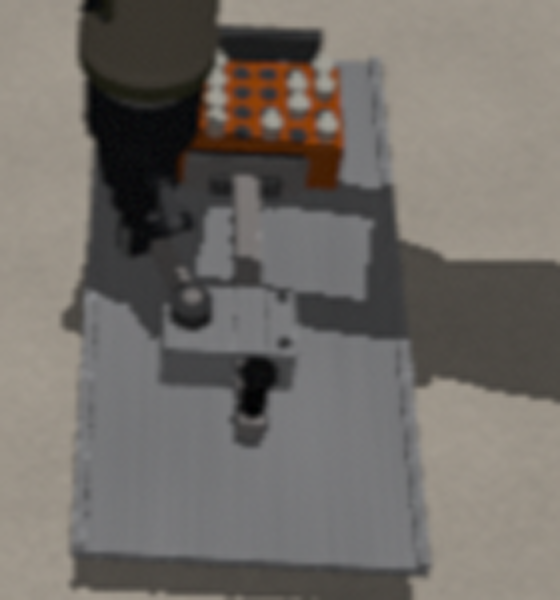

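View pics/top12.png

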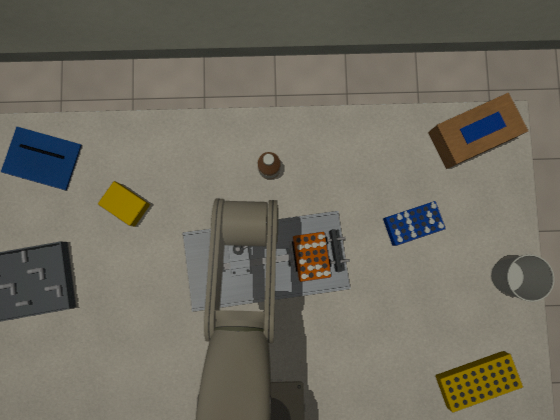

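```bash

python3 -m jog '[[[-0.0012,-0.0011,0],[0,0,-0.026],-1],[[-0.0025,-0.0022,0],[0,0,-0.052],-1],[[-0.0037,-0.0033,0],[0,0,-0.078],-1],[[-0.005,-0.0045,0],[0,0,-0.105],-1]]'
python3 -m jog '[[[-0.0013,-0.001,0],[0,0,-0.026],-1],[[-0.0027,-0.002,0],[0,0,-0.052],-1],[[-0.004,-0.003,0],[0,0,-0.078],-1],[[-0.0054,-0.004,0],[0,0,-0.105],-1]]'
python3 - <<'E'
from bench import r,vision
from h import *
import cv2
from scipy.spatial.transform import Rotation as Ro
s=r.sense(); z=Ro.from_euler('xyz',s['tcp_rot'],degrees=True).as_matrix()[:,2]; print("phi",83.34+np.degrees(np.arctan2(z[1],z[0])),s['joint_pos'].round(1),s['tool_pos'])
for n in("top","side"): cv2.imwrite(f"pics/{n}13.png",cv2.cvtColor(vision.snapshot(n),cv2.COLOR_RGB2BGR))
a=cv2.imread("pics/side13.png")[155:305,265:405]; cv2.imwrite("pics/side13c.png",cv2.resize(a,None,fx=4,fy=4,interpolation=cv2.INTER_CUBIC))
E
```

```text
time: 14.57
tool_pos: [541.7, 18.1, 129.8]
tcp_rot: [95.5, 89.7, 30.8]
ft_force: [8.1, 7.3, -2.9]
finger_gap: -0.1
time: 14.9
tool_pos: [536.0, 13.8, 129.9]
tcp_rot: [101.5, 89.8, 30.8]
ft_force: [8.3, 8.4, -1.8]
finger_gap: 0.3
phi 12.61992555364877 [-4.100e+00  2.000e+00  1.027e+02  1.000e-01  7.510e+01  6.660e+01] [535.96016605  13.84637247 129.86533634]
```

View pics/side13c.png

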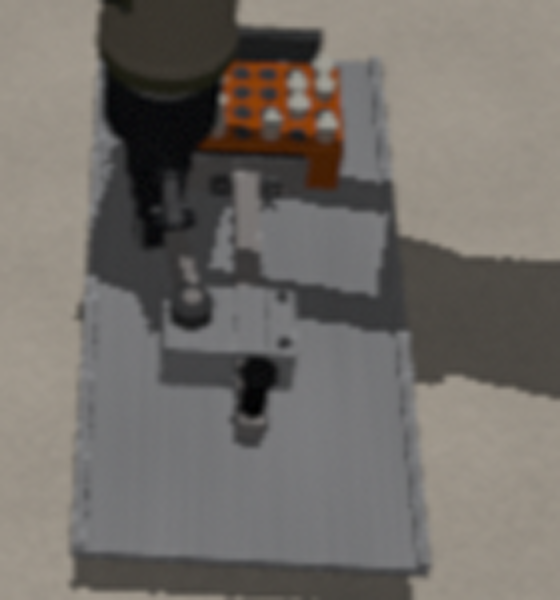

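```bash

python3 -m jog '[[[-0.0015,-0.0009,0],[0,0,-0.026],-1],[[-0.003,-0.0018,0],[0,0,-0.052],-1],[[-0.0045,-0.0027,0],[0,0,-0.078],-1],[[-0.0059,-0.0035,0],[0,0,-0.105],-1],[[-0.0059,-0.0035,0],[0,0,-0.105],-1]]'
python3 - <<'E'
from bench import r,vision
import cv2
for n in("top","side"): cv2.imwrite(f"pics/{n}14.png",cv2.cvtColor(vision.snapshot(n),cv2.COLOR_RGB2BGR))
a=cv2.imread("pics/side14.png")[155:305,265:405]; cv2.imwrite("pics/side14c.png",cv2.resize(a,None,fx=4,fy=4,interpolation=cv2.INTER_CUBIC))
E
```

```text
time: 15.42
tool_pos: [528.4, 8.8, 129.3]
tcp_rot: [-39.8, 90.0, -116.5]
ft_force: [-0.0, 0.1, 0.1]
finger_gap: 0.3
```

View pics/side14c.png

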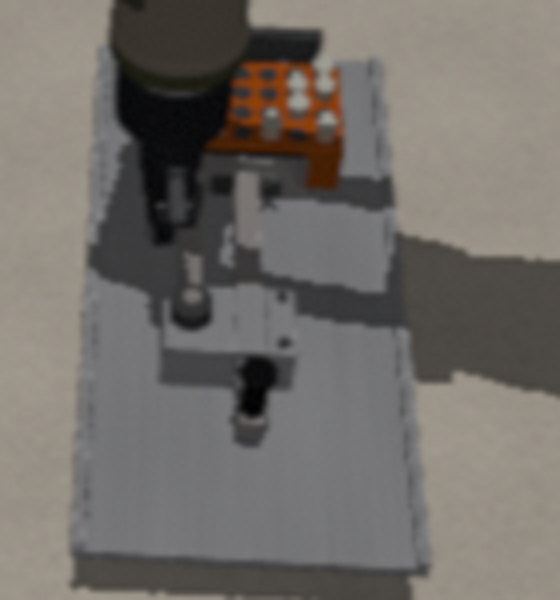

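```bash

python3 -m jog '[[[0.008,0.001,0],[0,0,0],-1],[[0.025,0.003,0],[0,0,0],-1],[[0.045,0.005,0],[0,0,0],-1],[[0.05,0.006,0.04],[0,0,0],-1],[[0.05,0.006,0.08],[0,0,0],-1]]'
python3 -m jog '[[[0,0.02,0.03],[0,0,0],-1],[[0,0.055,0.05],[0,0,0],-1],[[0,0.095,0.06],[0,0,0],-1],[[0,0.135,0.06],[0,0,0],-1],[[0,0.175,0.06],[0,0,0],-1]]'
python3 -m jog '[[[0,0.04,0],[0,0,0],-1],[[0,0.08,0],[0,0,0],-1],[[0,0.12,0],[0,0,0],-1],[[0,0.12,0],[0,0,0],-1]]'
python3 - <<'E'
from bench import r,vision
import cv2
for n in("top","side"): cv2.imwrite(f"pics/{n}15.png",cv2.cvtColor(vision.snapshot(n),cv2.COLOR_RGB2BGR))
a=cv2.imread("pics/side15.png")[155:305,265:405]; cv2.imwrite("pics/side15c.png",cv2.resize(a,None,fx=4,fy=4,interpolation=cv2.INTER_CUBIC))
a=cv2.imread("pics/top15.png")[200:320,170:370]; cv2.imwrite("pics/top15c.png",cv2.resize(a,None,fx=4,fy=4,interpolation=cv2.INTER_CUBIC))
E
```

```text
time: 15.93
tool_pos: [577.5, 15.3, 205.6]
tcp_rot: [-105.6, 89.5, 177.7]
ft_force: [1.2, -0.1, 0.3]
finger_gap: 0.1
time: 16.35
tool_pos: [579.6, 191.8, 270.9]
tcp_rot: [84.7, 89.8, 8.0]
ft_force: [1.2, 0.1, -0.5]
finger_gap: -0.2
time: 16.68
tool_pos: [577.3, 317.2, 268.1]
tcp_rot: [-157.9, 89.8, 125.8]
ft_force: [-0.0, -0.6, -0.7]
finger_gap: -0.0
```

View pics/side15c.png

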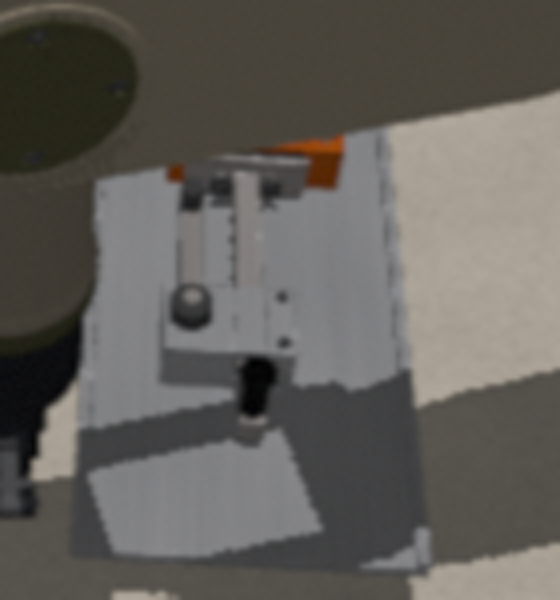

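View pics/top15c.png

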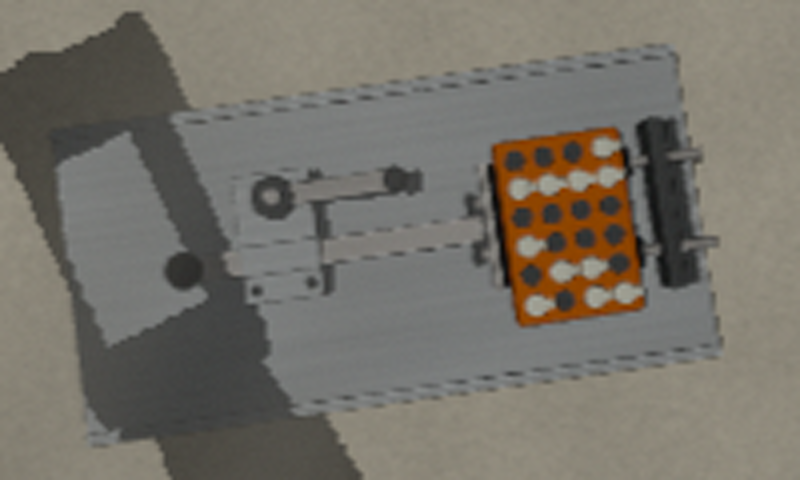

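```bash
python3 - <<'E'
from h import *
import cv2
p=np.load("pose0.npy");T=cam("top");a=p[2];R=np.array([[np.cos(a),np.sin(a)],[-np.sin(a),np.cos(a)]])
for k in(0,8,15):
    im=cv2.imread(f"pics/top{k}.png");h=cv2.cvtColor(im,cv2.COLOR_BGR2HSV)
    m=cv2.inRange(h,(3,150,60),(18,255,255)); m[:,:270]=0; m[:,350:]=0
    m[:215]=0;m[300:]=0
    m=cv2.morphologyEx(m,cv2.MORPH_CLOSE,np.ones((9,9)))
    c=max(cv2.findContours(m,0,1)[0],key=cv2.contourArea).reshape(-1,2)
    # undo perspective: map contour to z=116 plane
    W=np.array([least_squares(lambda X:proj([*X,116],T)[0]-uv,[450,-100]).x for uv in c.astype(float)])
    q=((W-p[:2])@R.T).astype(np.float32)
    print(k,cv2.minAreaRect(q))
# lever & post check, top z
tc=lambda u,v:np.array([u/4+170-.375,v/4+200-.375])
for nm,u,z in(("knob",(402,180),150),("hub",(274,197),135),("post",(184,270),147)):
    uv=tc(*u); q=least_squares(lambda X:proj([*X,z],T)[0]-uv,[450,0]).x; print(nm,(R@(q-p[:2])).round(1))
E
```

```text
0 ((106.57557678222656, -7.692359924316406), (128.07528686523438, 89.13951873779297), 89.9514389038086)
8 ((130.15084838867188, -7.6884765625), (128.12777709960938, 91.00762939453125), 89.89468383789062)
15 ((130.15084838867188, -7.6884765625), (128.12777709960938, 91.00762939453125), 89.89468383789062)
knob [19.8 39.6]
hub [-69.9  40.9]
post [-1.366e+02 -1.000e-01]
```

```bash
python3 -c "
from bench import order,r
print(r.sense()['time'],order.hand_in())"
```

```text
the job is handed in; nothing more can be done
16.7833 None
```

I pushed the rod in by the post cap until the rack sat on both stop feet. I then backed off and swung the lever over dead centre until it snapped shut. I withdrew the arm and handed the job in at 16.8 s; no verdict is reported.

**Clamping force:** the push force ended at about 15 N against about 8 N of rod drag. That leaves an estimated 7 N on the spring, close to half compressed. The force holding the rack after the lever closed could not be measured directly.

**Last pictures:**
- The lever bar lies along the mixer's x, about 1° off by measurement, so it reads as closed.
- The rack is in contact with both feet and about 0.1° (0.002 rad) from square, measured from its outline. It has not moved since the post was released.
- The post appears to be where I left it.
- The bystanders look untouched in the top views taken during the lever swing. I did not measure them or inspect them in the final pictures.

**Lever forces:** readings reached about 18 N during the swing, more than the roughly 9 N the text predicts for a steady push. They dropped to about 2 N when I paused part-way, and stayed under the 30 N limit at every reading.

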